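# Load the green spool on the take-up spindle and lock it

### The arm

A 7-joint arm with a two-finger parallel gripper is mounted at the origin on the work surface. World frame = base frame: x ahead of the robot, y to its left, z up, the work surface at z = 0. Lengths are in m, angles in rad, forces in N, time in s.
With the tool pointing down it reaches from about 0.4 to 0.85 m from the base axis. Payload 10.4 kg.
Tool frame: the origin (TCP) lies between the finger pads; the fingertips stand 8 mm ahead of it and the grasp point (between the pads) lies 11 mm behind it; z points along the fingers, x is the direction in which the jaws open and shut, and the axes are right-handed (so a half turn about z gives the same grasp; the last joint's range is limited). The gripper opens to 87 mm and grips with 3 to 60 N. Pads are 19 mm wide; open, the fingers measure 117 mm over their backs; the gripper's body (75 mm by 190 mm) begins 51 mm behind the grasp point.
Start: joints at [-0.023, 0.332, -0.065, 1.46, 0.022, 1.35, -0.088], TCP at [0.625, 0, 0.231] pointing down, gripper open.
Joint ranges: [-2.6, 2.6], [-0.5, 2.12], [-1.47, 1.34], [0.16, 2.42], [-1.27, 4.41], [0.06, 2.06], [-2.6, 2.6]. Speed limits (rad/s): [2.22, 2.22, 2.79, 2.79, 3.14, 3.14, 3.14].

### API

Orientations are given as a unit quaternion [x, y, z, w].
In Python, from bench import r, viewer gives the robot as it stands.
- The arm moves only by the tool apply_moves, never from a script. Its argument "increments" is a list of rows, each an object with "grip": the closure in counts, from 0 (fully open) to 255 (shut); "xyz": the shift along the tool's x, y, z in mm, a list of three; "rotation": the turn, a rotation vector about the tool's x, y, z in degrees, a list of three. A call has 1 to 5 rows; each row is the pose to reach, as a shift and turn from the pose measured when the call began, along the tool's axes at that moment; what a row does not reach only later rows make up. A row lasts 1/8 s, in which the tool goes at most 62.5 mm and 10.7 degrees, less where a joint would pass 70% of its speed; a pose out of reach is approached as far as the arm can. A call with a gripper value outside its range is refused whole. The fingers move at their own pace and stop on an object; "squeeze" is the grip in N (left out, the last holds). Time passes only in rows, so rows that repeat a pose let the fingers close. It gives the time, the measured TCP pose, the force and the opening at its end, in the units of the state.
- r.read_state(): the state, without advancing time (a new reading comes with each control period).
- viewer.camera(name): name is "scene" or "side" or "wrist"; returns a dict with "img" (400x640x3 uint8, blue, green, red), "range_z" (400x640 float32, m along the optical axis (not along the pixel's ray), 0 where there is no reading), "vertical_fov" (degrees; the focal length in pixels is half the picture's height over the tangent of half this angle, whatever the lens; pixels are square), "cx", "cy" (the principal point, pixels), "rvec" (rotation vector, rad) and "tvec" (3), from world to camera coordinates, as OpenCV has them. Camera axes: x right, y down, z forward; pixel columns grow to the right and rows downward; lengths in m; the calibration is good to about 2 mm. The wrist camera is an equidistant fisheye: a pixel r from the principal point sees the ray r / f radians off the axis. A picture is of the moment at which its call begins.
- r.close_job(): hands the job in, once; it reports no verdict.
The state is a dict: "time": time; "joint_positions": joint angles; "joint_vel": joint speeds; "joint_torque": joint torques, N m; "ee_pos": TCP position; "eef_rot": TCP orientation; "ft_force": force on the tool from outside, world axes, zero at the start; "torque": the same for the moment, N m; "width": finger opening in m.
Only numpy, scipy, OpenCV 4.12 (cv2) and the standard library are available. Lean on these libraries where they do the work, as an engineer would, in place of code of your own. Each camera call takes 0.05 s, during which the arm holds its last target.

### The job

Load the take-up stand: lower the green spool upright over the steel spindle (do not let it drop), then press it down until the brass seat under it is fully home. Then swing the yellow keeper fully across above the spool to lock it in, and let go. Leave the grey spool and the oil bottle where they stand.

Things in the scene. Friction and masses are not known exactly. Their poses are not given: they have to be found in the camera images.
- spool: Green spool with a bare steel neck, loose, upright, about 0.3 kg. Origin: centre of its underside, z up its axis; round. Bottom flange 100 mm diameter (0 to 10 mm high), drum 64 (10 to 54), upper flange 84 (54 to 62), solid-topped neck 44 (62 to 100), to be gripped. Bore from below 28 mm diameter, 78 mm deep, closed at the top (the black dot there is only a mark).
- spool_top (a point): Centre of the flat top of the green spool's neck, 100 mm above its underside.
- stand: Take-up stand, fixed: blue base 45 mm high, x -90 to 160 mm, y -65 to 65 mm. Origin: on the spindle's axis at table height; x points to the keeper's post, z up. The spindle is an upright steel pin of 22 mm diameter, its top 17 mm tapered to 10 mm. The keeper's post, 32 mm in diameter, stands at x = 100 mm.
- spindle_tip (a point): Centre of the spindle's top, 125 mm above the table, on the stand's axis.
- seat (a joint): Brass disc, 90 mm diameter, 10 mm thick, around the spindle, under the mounted spool: 0 = raised (its top 71 mm above the table), 0.016 m = fully home (top at 55 mm, the spool's top then at 155 mm). It carries the spool's weight without sinking, yields to a press of about 5 to 10 N on the spool's top and stays where left.
- keeper (a joint): Yellow bar, 24 mm wide, 12 thick, underside 159 mm above the table, swinging level on the post: 0 = closed (stop), over the spindle; at angle a it points along (-cos a, sin a) in the stand's x, y; up to 1.7 rad. It clears a spool that is home by 4 mm and runs against one that is not. Turns with about 0.5 N at its pin, stays where left.
- keeper_hinge (a point): On the keeper's upright hinge axis, 159 mm above the table.
- keeper_pin (a point): Centre of the top of the red upright pin near the free end of the keeper, 125 mm from the hinge axis; 16 mm in diameter, it stands 40 mm above the bar, from 171 to 211 mm above the table.
- grey_spool: A grey spool of the same shape and size as the green one, a bystander. Origin: centre of its underside.
- oil_bottle: Yellow oil bottle with a red cap, 60 mm in diameter, 140 mm tall, a bystander. Origin: centre of its underside.
There are look-alikes about, which are no part of the job. What is meant by the spool is not brown, orange or purple, and is the smaller of those in its own colour.

How it is judged:
On the way:
1. the green spool is on the spindle, upright and pressed down with its seat home (horizontal distance between spool and spindle_tip below 0.006 m and angle between spool's own z axis and vertical below 0.08 rad and z of spool in the frame of stand below 0.059 m and value of joint seat above 0.012 m), for 0.2 s.
At the end, for the whole second after the job is handed in: The green spool stands upright on the spindle (axis within 6 mm, tilt under 0.08 rad), at rest, the seat pressed down at least 12 of its 16 mm with the spool resting on it (underside under 59 mm above the table), and the keeper closed to within 0.1 rad of its stop (all of step 1 and value of joint keeper below 0.1 rad and linear speed of spool below 0.02 m/s); the robot touches nothing.
It fails at once if the green spool is dropped onto the spindle (over 0.6 m/s while on its axis) (horizontal distance between spool and spindle_tip below 0.02 m and height (world z) of spool below 0.13 m and linear speed of spool above 0.6 m/s).
It fails at once if the grey spool is moved by more than 30 mm (distance of grey_spool from where it was at the start of the episode above 0.03 m).
It fails at once if the oil bottle is moved by more than 30 mm (distance of oil_bottle from where it was at the start of the episode above 0.03 m).
It also fails if it takes over 66 s, if anything falls off the work surface, if the arm or the gripper's body presses on something with over 40 N, if the wrist force passes 120 N, or if a joint passes its speed limit or range.

## Working session

There is one attempt and no reset: what is moved stays moved. The work goes in short steps, Python scripts to look and compute and a tool call to move; the robot and the scene stay as the last step left them, time stands still between calls to the robot, and variables do not carry over. Pictures are saved under pics/ and viewed, and the job is handed in when it is done.

Besides the shell and the picture viewer there is one more tool, called after "Emit:" as a command line: name --argument value ..., lists and objects as JSON in quotes. apply_moves: Moves the arm, as the interface text tells. Its arguments: {"type":"object","properties":{"increments":{"type":"array","items":{"type":"object","properties":{"grip":{"type":"number"},"xyz":{"type":"array","items":{"type":"number"}},"rotation":{"type":"array","items":{"type":"number"}}}}},"squeeze":{"type":"number"}},"required":["increments"]}

```bash
ls; mkdir -p pics; cat > h.py <<'E'
import numpy as np, cv2
from bench import r, viewer
from scipy.spatial.transform import Rotation as R
def cam(n):
    c=viewer.camera(n); c['f']=200/np.tan(np.radians(c['vertical_fov'])/2)
    c['R']=R.from_rotvec(np.ravel(c['rvec'])).as_matrix(); c['t']=np.ravel(c['tvec']); c['name']=n
    c['o']=-c['R'].T@c['t']; return c
def ray(c,u,v):
    a=np.array([u-c['cx'],v-c['cy']],float)
    if c['name']=='wrist':
        rr=np.hypot(*a)+1e-9; th=rr/c['f']; d=np.array([*(a/rr*np.sin(th)),np.cos(th)])
    else: d=np.array([*(a/c['f']),1.])
    return c['R'].T@d
def plane(c,u,v,z):
    d=ray(c,u,v); return c['o']+d*(z-c['o'][2])/d[2]
def proj(c,p):
    q=c['R']@np.asarray(p,float)+c['t']
    if c['name']=='wrist':
        th=np.arctan2(np.hypot(q[0],q[1]),q[2]); k=q[:2]/(np.hypot(q[0],q[1])+1e-12)*th*c['f']
    else: k=q[:2]/q[2]*c['f']
    return k+[c['cx'],c['cy']]
def cloud(c):
    v,u=np.mgrid[0:400,0:640]; z=c['range_z']
    if c['name']=='wrist':
        a=u-c['cx'];b=v-c['cy'];rr=np.hypot(a,b)+1e-9;t=np.tan(np.minimum(rr/c['f'],1.5));P=np.stack([a/rr*t*z,b/rr*t*z,z],-1)
    else: P=np.stack([(u-c['cx'])/c['f']*z,(v-c['cy'])/c['f']*z,z],-1)
    return (P-c['t'])@c['R']
def tri(c1,p1,c2,p2):
    d1,d2=ray(c1,*p1),ray(c2,*p2); A=np.stack([d1,-d2],1)
    s=np.linalg.lstsq(A,c2['o']-c1['o'],rcond=None)[0]
    a=c1['o']+s[0]*d1;b=c2['o']+s[1]*d2; return (a+b)/2,np.linalg.norm(a-b)
E
python3 - <<'E'
from h import *
for n in ['scene','side','wrist']:
    c=cam(n); cv2.imwrite(f'pics/{n}0.png',c['img']); print(n,c['o'].round(3),c['f'],c['cx'],c['cy'],(c['R'][2]).round(2))
s=r.read_state(); print(s)
E
```

```text
pics
scene [1.021 0.459 1.041] 450.7981349118977 315.9300379247776 207.21746637794243 [-0.44 -0.49 -0.75]
side [0.361 0.64  0.733] 385.96488621484605 318.06336853723474 202.22919462035247 [ 0.16 -0.79 -0.59]
wrist [0.625 0.072 0.384] 309.70691628693146 317.21639395011937 200.40416622521553 [-0.   -0.26 -0.96]
{'time': 0.15, 'joint_positions': array([-0.02259343,  0.33271863, -0.0647255 ,  1.46071678,  0.02160688,
        1.34990212, -0.08850787]), 'joint_vel': array([ 0.00103206, -0.00263265,  0.00125503, -0.00254238, -0.00040225,
        0.00097459, -0.00068223]), 'joint_torque': array([ 1.82067095e-03, -6.23630190e+01,  2.54254905e-02, -3.90143681e+01,
       -6.11935230e-02,  3.71907104e-02, -1.53469024e-06]), 'ee_pos': array([6.24727490e-01, 9.59412408e-06, 2.29956906e-01]), 'eef_rot': array([ 9.99999862e-01,  1.37109193e-05, -5.24143212e-04,  2.13057663e-05]), 'ft_force': array([-0.31712283,  0.4489972 ,  0.20025183]), 'torque': array([ 0.00408943, -0.01863941, -0.00693083]), 'width': 0.08719394094578914}
```

View pics/scene0.png

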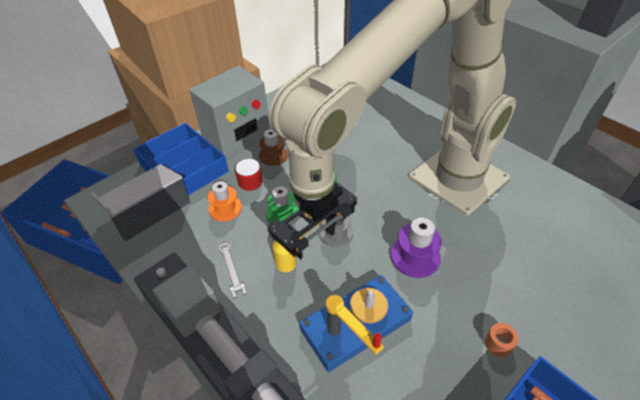

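View pics/side0.png

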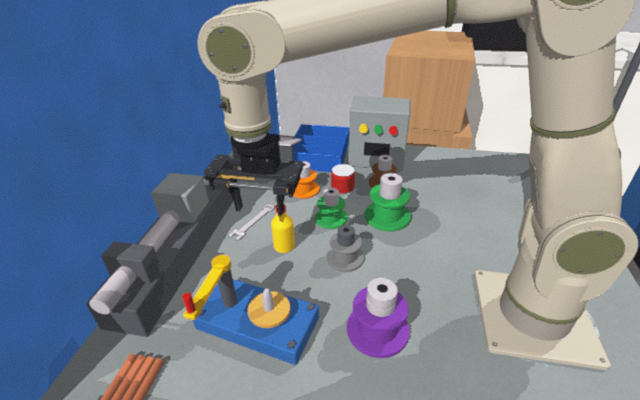

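View pics/wrist0.png

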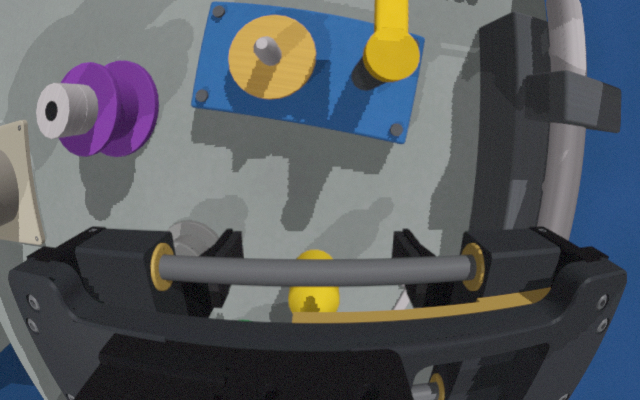

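Side view: two green spools, at (331,207) and (389,200). The smaller is meant, and (331,207) looks smaller. The others are purple (380,318), orange (305,180), brown (384,170) and grey (346,248). I'll confirm with sizes and a crop.

```bash
python3 - <<'E'
from h import *
cs={}
for n in ['scene','side']:
    c=cam(n); cs[n]=c; P=cloud(c); hsv=cv2.cvtColor(c['img'],cv2.COLOR_BGR2HSV)
    def comps(name,m,amin=40):
        m=m.astype(np.uint8)
        k,l,st,ce=cv2.connectedComponentsWithStats(m)
        for i in range(1,k):
            if st[i,4]<amin: continue
            q=P[(l==i)&(c['range_z']>0)]
            if len(q)<10: continue
            lo,hi=np.percentile(q,2,0),np.percentile(q,98,0)
            if lo[0]<0.2 or abs(lo[1])>0.7 : continue
            print(n,name,'px',ce[i].round(0),'A',st[i,4],'lo',lo.round(3),'hi',hi.round(3))
    H,S,V=hsv[...,0],hsv[...,1],hsv[...,2]
    comps('green',(H>50)&(H<80)&(S>120)&(V>40))
    comps('yellow',(H>22)&(H<32)&(S>180)&(V>100))
    comps('brass',(H>12)&(H<=22)&(S>90)&(V>120))
    comps('red',((H<5)|(H>174))&(S>180)&(V>80),15)
    comps('blue',(H>100)&(H<118)&(S>150)&(V>60),300)
c=cs['side']; a=c['img'][150:300,180:440]; cv2.imwrite('pics/crop_side.png',cv2.resize(a,None,fx=3,fy=3,interpolation=2))
c=cs['scene']; a=c['img'][130:390,220:460]; cv2.imwrite('pics/crop_scene.png',cv2.resize(a,None,fx=2.3,fy=2.3,interpolation=2))
E
```

```text
scene green px [243. 110.] A 53 lo [ 0.388 -0.591  0.15 ] hi [ 0.413 -0.575  0.175]
scene green px [281. 209.] A 497 lo [ 0.468 -0.309  0.007] hi [ 0.559 -0.233  0.067]
scene yellow px [231. 117.] A 41 lo [ 0.44  -0.584  0.152] hi [ 0.463 -0.574  0.176]
scene yellow px [283. 258.] A 318 lo [ 0.612 -0.138  0.013] hi [0.712 0.025 0.297]
scene yellow px [351. 320.] A 272 lo [0.668 0.127 0.168] hi [0.689 0.21  0.176]
scene brass px [231. 196.] A 77 lo [ 0.588 -0.421  0.058] hi [ 0.631 -0.374  0.066]
scene brass px [237. 206.] A 65 lo [ 0.58  -0.413  0.007] hi [ 0.615 -0.367  0.014]
scene brass px [362. 312.] A 1412 lo [0.539 0.094 0.044] hi [0.694 0.25  0.176]
scene red px [256. 104.] A 43 lo [ 0.34  -0.587  0.152] hi [ 0.364 -0.574  0.176]
scene red px [250. 181.] A 289 lo [ 0.479 -0.449  0.011] hi [ 0.541 -0.41   0.063]
scene red px [377. 340.] A 75 lo [0.677 0.238 0.184] hi [0.69  0.25  0.214]
scene blue px [389. 310.] A 1066 lo [0.493 0.088 0.018] hi [0.611 0.213 0.049]
scene blue px [331. 340.] A 1838 lo [0.651 0.057 0.018] hi [0.744 0.186 0.049]
scene blue px [547. 384.] A 1861 lo 
[... 556 characters left out ...]
x [189. 315.] A 49 lo [0.672 0.249 0.164] hi [0.691 0.257 0.171]
side brass px [306. 187.] A 386 lo [ 0.562 -0.433  0.005] hi [ 0.647 -0.236  0.15 ]
side brass px [237. 177.] A 104 lo [0.619 0.023 0.315] hi [0.688 0.027 0.326]
side brass px [207. 293.] A 280 lo [0.657 0.104 0.   ] hi [0.79  0.256 0.19 ]
side brass px [269. 311.] A 1008 lo [0.536 0.098 0.063] hi [0.618 0.181 0.073]
side red px [393. 130.] A 48 lo [ 0.339 -0.586  0.147] hi [ 0.359 -0.571  0.174]
side red px [342. 183.] A 273 lo [ 0.464 -0.433  0.008] hi [ 0.532 -0.407  0.062]
side red px [188. 302.] A 142 lo [0.673 0.239 0.178] hi [0.686 0.253 0.211]
side blue px [258. 324.] A 4488 lo [0.486 0.07  0.011] hi [0.725 0.215 0.046]
```

View pics/crop_side.png

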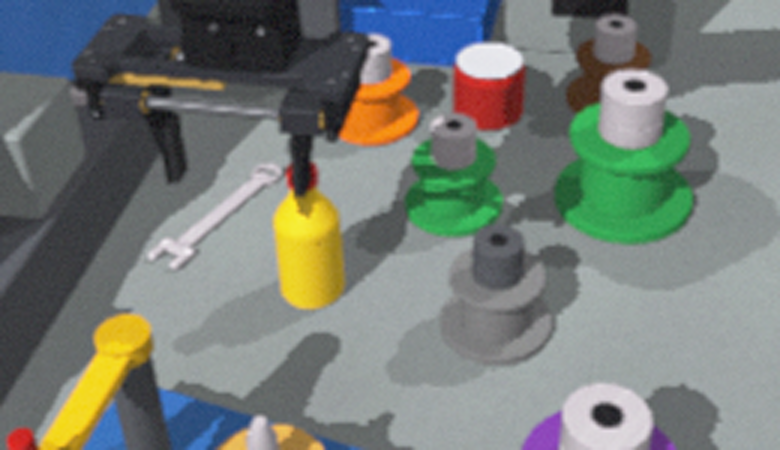

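View pics/crop_scene.png

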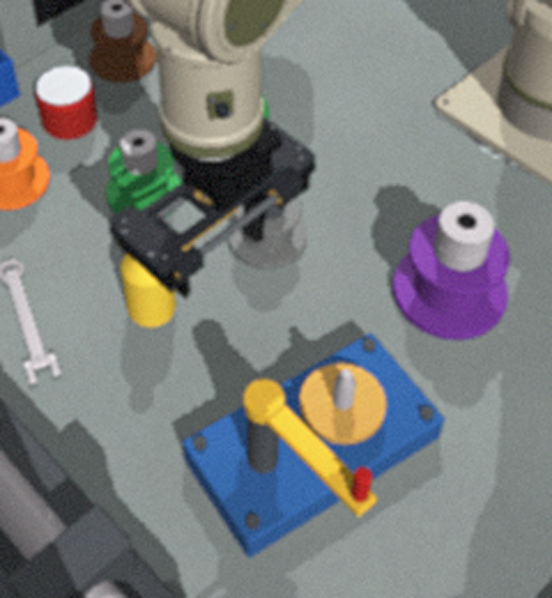

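Side crop: the small green spool is at side (331,207), with its upper flange at z≈63 mm and width ≈95 mm. The big green one at (389,200) has its flange at z≈87 mm and is 120 mm wide. So the small one matches. In the scene image it is at (281,200). Next I measure neck tops, spindle tip, hinge and pin from both views.

```bash
python3 - <<'E'
from h import *
S=cam('scene');D=cam('side')
def crop(c,u,v,h,n):
    a=c['img'][v-h:v+h,u-h:u+h]; return cv2.resize(a,(390,390),interpolation=cv2.INTER_CUBIC)
top=np.hstack([crop(S,281,197,15,''),crop(D,331,197,15,'')]); bot=np.hstack([crop(S,370,300,15,''),crop(D,268,300,15,'')])
cv2.imwrite('pics/c1.png',top); cv2.imwrite('pics/c2.png',bot)
bot=np.hstack([crop(S,377,340,15,''),crop(D,189,302,15,'')]);cv2.imwrite('pics/c3.png',bot)
bot=np.hstack([crop(S,337,304,15,''),crop(D,221,264,15,'')]);cv2.imwrite('pics/c4.png',bot)
for nm,a,b in [('spool top',(280.4,192.6),(331.7,191.3)),('tip',(370.4,292.6),(267,289)),('grey',(340,225),(346.3,229.5))]:
    p,e=tri(S,a,D,b);print(nm,p.round(4),e.round(4))
# neck-top / flange clouds
for c,(u0,u1,v0,v1),zz in [(S,(262,300,183,225),(.095,.106)),(D,(312,352,185,232),(.09,.106)),(D,(330,362,222,275),(.09,.106)),(D,(360,415,170,235),(.125,.16))]:
    P=cloud(c)[v0:v1,u0:u1].reshape(-1,3); q=P[(P[:,2]>zz[0])&(P[:,2]<zz[1])]
    if len(q): print(c['name'],len(q),q.min(0).round(3),q.max(0).round(3),np.median(q,0).round(3))
E
```

```text
spool top [ 0.5093 -0.274   0.0976] 0.0034
tip [0.5769 0.1357 0.1244] 0.0022
grey [ 0.453  -0.0888  0.0956] 0.0392
scene 147 [ 0.49  -0.297  0.095] [ 0.535 -0.249  0.105] [ 0.515 -0.272  0.1  ]
side 220 [ 0.432 -0.293  0.09 ] [ 0.53  -0.099  0.102] [ 0.497 -0.255  0.099]
side 193 [ 0.423 -0.133  0.09 ] [ 0.465 -0.087  0.102] [ 0.444 -0.103  0.099]
side 269 [ 0.311 -0.343  0.125] [ 0.371 -0.276  0.141] [ 0.341 -0.299  0.138]
```

View pics/c1.png

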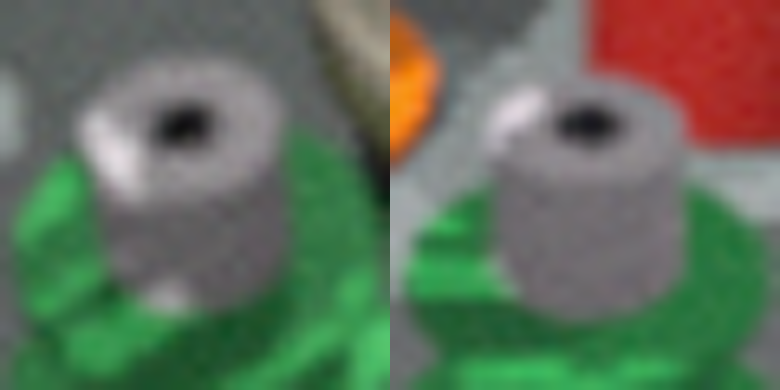

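View pics/c2.png

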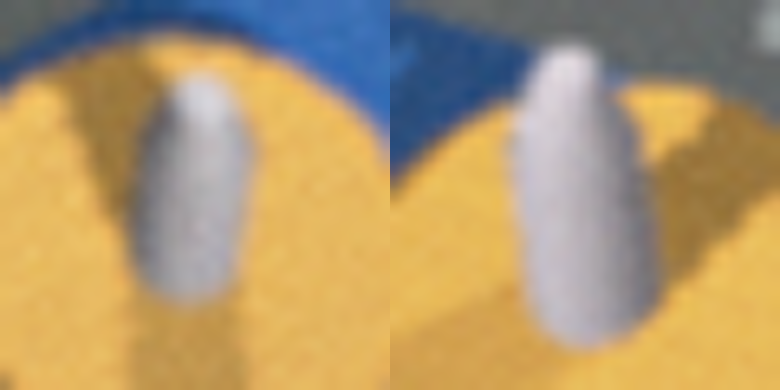

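View pics/c3.png

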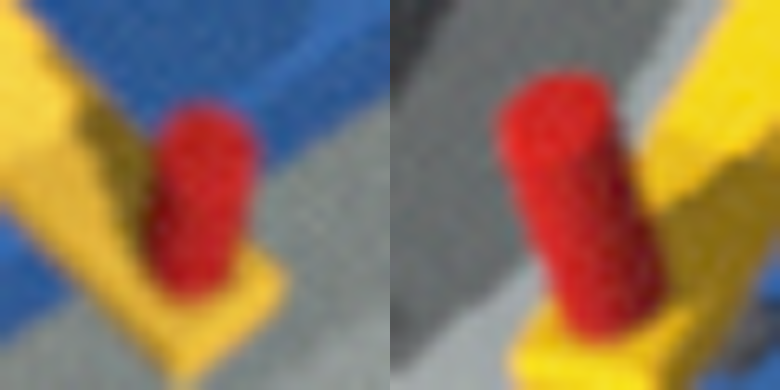

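View pics/c4.png

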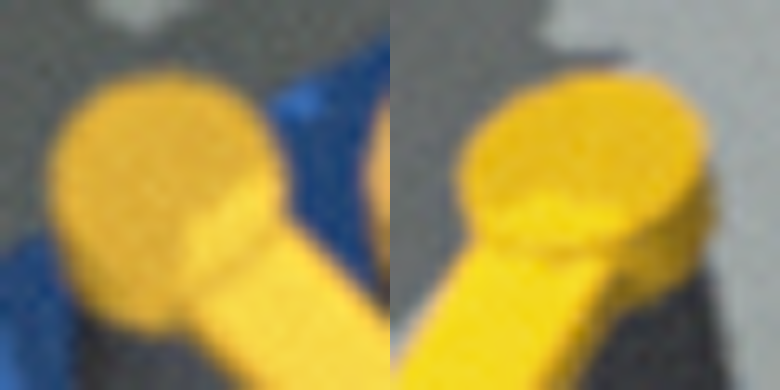

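```bash
python3 - <<'E'
from h import *
S=cam('scene');D=cam('side')
for nm,a,b,z in [('spool top',(279.5,191.1),(330.7,191.),.1),('tip',(370.3,291.6),(266.6,289.1),.125),('pin',(377.4,334.1),(186.2,295),.211),('hinge',(334.6,301.2),(220.1,259.3),.176)]:
    p,e=tri(S,a,D,b);print(nm,p.round(4),e.round(4),plane(S,*a,z).round(4),plane(D,*b,z).round(4))
E
```

```text
spool top [ 0.511  -0.2755  0.1001] 0.0019 [ 0.5101 -0.2766  0.1   ] [ 0.5113 -0.2742  0.1   ]
tip [0.5768 0.1356 0.1258] 0.0007 [0.5762 0.135  0.125 ] [0.5771 0.1353 0.125 ]
pin [0.6799 0.2422 0.2126] 0.0049 [0.6779 0.2395 0.211 ] [0.6812 0.2438 0.211 ]
hinge [0.6756 0.1182 0.1782] 0.0021 [0.674  0.1163 0.176 ] [0.677  0.1175 0.176 ]
```

Emit:
apply_moves --increments '[{"grip": 0, "xyz": [-25, 60, 0], "rotation": [0, 0, 0]}, {"grip": 0, "xyz": [-50, 120, 0], "rotation": [0, 0, 0]}, {"grip": 0, "xyz": [-75, 180, 0], "rotation": [0, 0, 0]}, {"grip": 0, "xyz": [-100, 235, 0], "rotation": [0, 0, 0]}, {"grip": 0, "xyz": [-114, 275, 0], "rotation": [0, 0, 0]}]'

```text
time: 1.08
ee_pos: [0.5094, -0.2777, 0.2309]
eef_rot: [1.0, -0.001, 0.0, 0.0]
ft_force: [0.6, 0.2, -0.3]
width: 0.0864
```

Emit:
apply_moves --increments '[{"grip": 0, "xyz": [0, 0, 0], "rotation": [0, 0, 0]}, {"grip": 0, "xyz": [0, 0, 0], "rotation": [0, 0, 0]}]'

```text
time: 1.32
ee_pos: [0.5096, -0.2771, 0.2309]
eef_rot: [1.0, -0.001, 0.0, 0.0]
ft_force: [0.0, 0.2, 0.3]
width: 0.0869
```

Emit:
apply_moves --increments '[{"grip": 0, "xyz": [1.5, -1.5, 40], "rotation": [0, 0, 0]}, {"grip": 0, "xyz": [1.5, -1.5, 80], "rotation": [0, 0, 0]}, {"grip": 0, "xyz": [1.5, -1.5, 115], "rotation": [0, 0, 0]}, {"grip": 0, "xyz": [1.5, -1.5, 140], "rotation": [0, 0, 0]}, {"grip": 0, "xyz": [1.5, -1.5, 152], "rotation": [0, 0, 0]}]'

```text
time: 1.95
ee_pos: [0.5115, -0.2735, 0.0775]
eef_rot: [1.0, 0.0, -0.0, -0.001]
ft_force: [-0.8, -0.6, 0.1]
width: 0.0869
```

```bash
python3 - <<'E'
from h import *
c=cam('side');a=c['img'][120:270,230:450]; cv2.imwrite('pics/g1.png',cv2.resize(a,None,fx=3,fy=3))
c=cam('wrist'); cv2.imwrite('pics/g1w.png',c['img'])
E
```

```text
(no output)
```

View pics/g1.png

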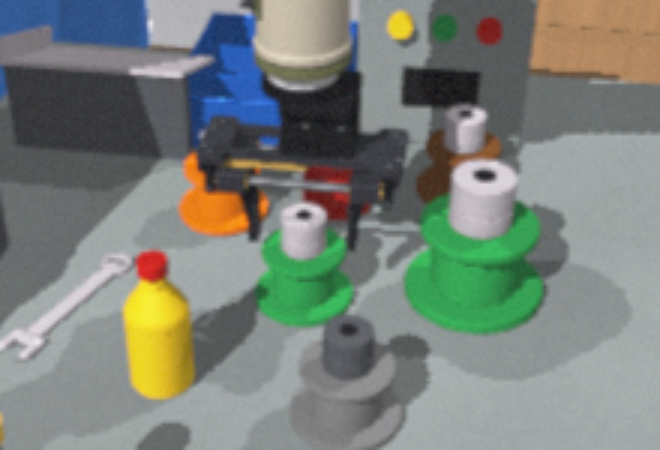

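View pics/g1w.png

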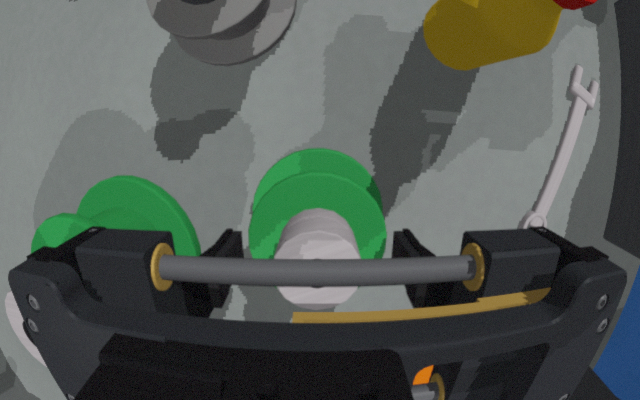

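The side view shows the small green spool's neck, crop (303,225), between the fingers. The wrist view has it centred at column 317, so I grip.

Emit:
apply_moves --increments '[{"grip": 255, "xyz": [0, 0, 0], "rotation": [0, 0, 0]}, {"grip": 255, "xyz": [0, 0, 0], "rotation": [0, 0, 0]}, {"grip": 255, "xyz": [0, 0, 0], "rotation": [0, 0, 0]}, {"grip": 255, "xyz": [0, 0, 0], "rotation": [0, 0, 0]}, {"grip": 255, "xyz": [0, 0, 0], "rotation": [0, 0, 0]}]' --squeeze 35

```text
time: 2.68
ee_pos: [0.5113, -0.2743, 0.0781]
eef_rot: [1.0, -0.0, -0.0, -0.0]
ft_force: [0.2, -0.1, -0.4]
width: 0.0449
```

Emit:
apply_moves --increments '[{"grip": 255, "xyz": [0, 0, 0], "rotation": [0, 0, 0]}, {"grip": 255, "xyz": [0, 0, 0], "rotation": [0, 0, 0]}, {"grip": 255, "xyz": [0, 0, 0], "rotation": [0, 0, 0]}]'

```text
time: 3.05
ee_pos: [0.5113, -0.2743, 0.0781]
eef_rot: [1.0, -0.0, -0.0, -0.0]
ft_force: [-1.2, 0.3, -0.3]
width: 0.0431
```

Emit:
apply_moves --increments '[{"grip": 255, "xyz": [0, 0, -30], "rotation": [0, 0, 0]}, {"grip": 255, "xyz": [0, 0, -70], "rotation": [0, 0, 0]}, {"grip": 255, "xyz": [0, 0, -115], "rotation": [0, 0, 0]}, {"grip": 255, "xyz": [0, 0, -155], "rotation": [0, 0, 0]}, {"grip": 255, "xyz": [0, 0, -180], "rotation": [0, 0, 0]}]'

```text
time: 3.68
ee_pos: [0.5115, -0.2746, 0.2598]
eef_rot: [1.0, -0.0, 0.0, -0.0]
ft_force: [0.2, -0.1, -5.0]
width: 0.0433
```

```bash
python3 - <<'E'
from h import *
c=cam('side');cv2.imwrite('pics/l1.png',c['img']); print(r.read_state()['ft_force'],r.read_state()['ee_pos'])
E
```

```text
[-0.33557023  0.43767919 -0.26094172] [ 0.51243202 -0.27491825  0.26264586]
```

View pics/l1.png

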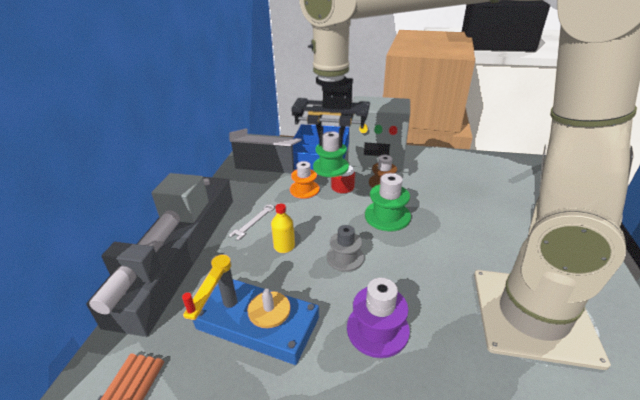

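Side view: green spool held upright at (331,150), clear of everything. I carry it over the spindle.

Emit:
apply_moves --increments '[{"grip": 255, "xyz": [5, -30, -5], "rotation": [0, 0, 0]}, {"grip": 255, "xyz": [12, -80, -10], "rotation": [0, 0, 0]}, {"grip": 255, "xyz": [20, -130, -10], "rotation": [0, 0, 0]}, {"grip": 255, "xyz": [30, -180, -10], "rotation": [0, 0, 0]}, {"grip": 255, "xyz": [37, -230, -10], "rotation": [0, 0, 0]}]'

```text
time: 4.35
ee_pos: [0.5492, -0.0433, 0.2712]
eef_rot: [1.0, -0.0, 0.001, 0.0]
ft_force: [0.6, 0.4, -3.9]
width: 0.0429
```

Emit:
apply_moves --increments '[{"grip": 255, "xyz": [6, -40, 0], "rotation": [0, 0, 0]}, {"grip": 255, "xyz": [13, -80, 0], "rotation": [0, 0, 0]}, {"grip": 255, "xyz": [19, -115, 0], "rotation": [0, 0, 0]}, {"grip": 255, "xyz": [24, -140, 0], "rotation": [0, 0, 0]}, {"grip": 255, "xyz": [27, -155, 0], "rotation": [0, 0, 0]}]'

```text
time: 4.97
ee_pos: [0.5758, 0.1131, 0.2698]
eef_rot: [1.0, 0.001, 0.0, 0.0]
ft_force: [0.3, 0.2, -3.1]
width: 0.043
```

Emit:
apply_moves --increments '[{"grip": 255, "xyz": [1, -15, 5], "rotation": [0, 0, 0]}, {"grip": 255, "xyz": [1, -22, 5], "rotation": [0, 0, 0]}, {"grip": 255, "xyz": [1, -22, 5], "rotation": [0, 0, 0]}, {"grip": 255, "xyz": [1, -22, 5], "rotation": [0, 0, 0]}]'

```text
time: 5.48
ee_pos: [0.577, 0.1341, 0.2649]
eef_rot: [1.0, -0.0, 0.0, 0.001]
ft_force: [-0.6, 0.5, -3.7]
width: 0.0432
```

```bash
python3 - <<'E'
from h import *
print(r.read_state()['ee_pos'])
for n,(u0,u1,v0,v1) in [('scene',(290,450,200,370)),('side',(170,350,190,350))]:
    c=cam(n);a=c['img'][v0:v1,u0:u1]; cv2.imwrite(f'pics/m_{n}.png',cv2.resize(a,None,fx=3.5,fy=3.5,interpolation=2))
c=cam('wrist'); cv2.imwrite('pics/m_w.png',c['img'])
E
```

```text
[0.57695119 0.13408025 0.26494716]
```

View pics/m_scene.png

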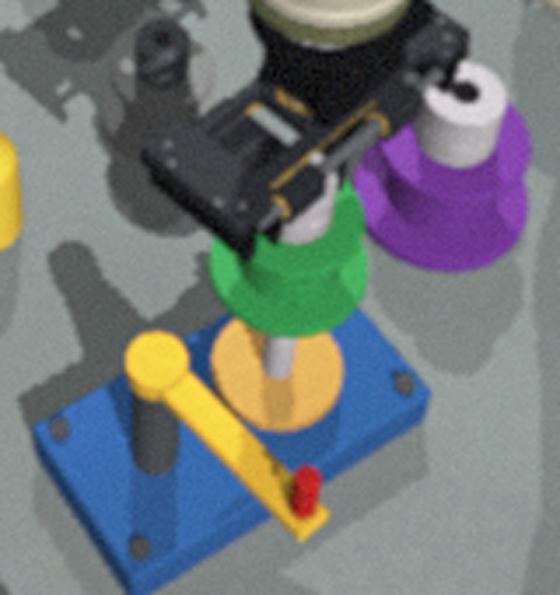

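View pics/m_side.png

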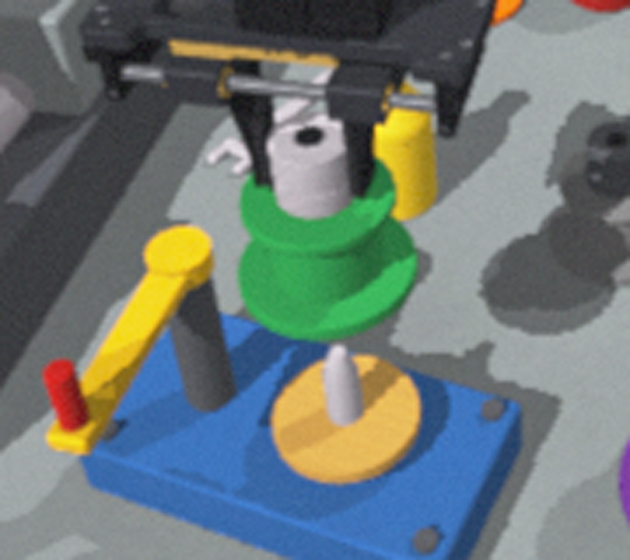

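View pics/m_w.png

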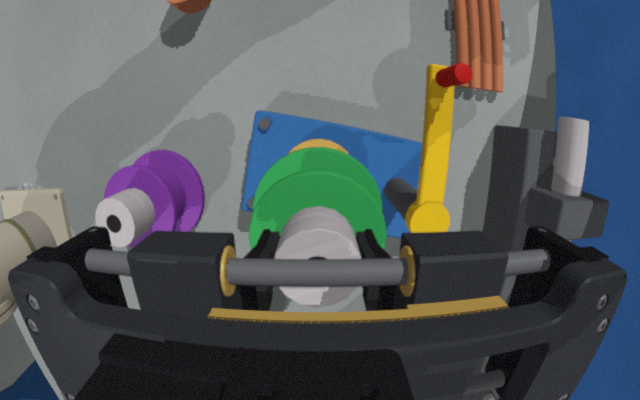

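```bash
cat > m.py <<'E'
from h import *
def azi(c,u,v):
    d=ray(c,u,v); return np.arctan2(d[1],d[0])
def axis(box):
    out=[]
    for n in ['scene','side']:
        c=cam(n); u0,u1,v0,v1=box[n]; hsv=cv2.cvtColor(c['img'],cv2.COLOR_BGR2HSV)
        m=((hsv[...,0]>50)&(hsv[...,0]<80)&(hsv[...,1]>100)&(hsv[...,2]>30)).astype(np.uint8); mm=np.zeros_like(m); mm[v0:v1,u0:u1]=m[v0:v1,u0:u1]
        k,l,st,ce=cv2.connectedComponentsWithStats(mm); i=1+np.argmax(st[1:,4]); v,u=np.nonzero(l==i)
        az=np.unwrap([azi(c,a,b) for a,b in zip(u,v)]); out.append((c,(az.min()+az.max())/2)); 
        dd=np.hypot(*(c['o'][:2]-[.577,.135])); print(n,st[i],'diam est',2*dd*np.sin((az.max()-az.min())/2))
    (c1,a1),(c2,a2)=out
    A=np.array([[np.cos(a1),-np.cos(a2)],[np.sin(a1),-np.sin(a2)]]); s=np.linalg.solve(A,(c2['o']-c1['o'])[:2])
    return c1['o'][:2]+s[0]*A[:,0]
E
python3 - <<'E'
from m import *
print(axis({'scene':(335,405,240,300),'side':(230,300,230,292)}))
D=cam('side'); print(plane(D,257.8,227.8,.287)); S=cam('scene')
a=(290+281/3.5-.5,200+342/3.5); print(r.read_state()['ee_pos'])
E
```

```text
scene [ 350  251   45   45 1134] diam est 0.09735789236452069
side [ 238  236   51   52 1749] diam est 0.09809464546608734
[0.57760135 0.13491381]
[0.57779268 0.13360389 0.287     ]
[0.5768362  0.13482569 0.26483827]
```

Spool axis (0.5776, 0.1349) against spindle tip (0.5768, 0.1355): within 1 mm. I lower it slowly.

Emit:
apply_moves --increments '[{"grip": 255, "xyz": [-0.5, -0.5, 12], "rotation": [0, 0, 0]}, {"grip": 255, "xyz": [-0.5, -0.5, 26], "rotation": [0, 0, 0]}, {"grip": 255, "xyz": [-0.5, -0.5, 40], "rotation": [0, 0, 0]}, {"grip": 255, "xyz": [-0.5, -0.5, 52], "rotation": [0, 0, 0]}, {"grip": 255, "xyz": [-0.5, -0.5, 58], "rotation": [0, 0, 0]}]'

```text
time: 6.45
ee_pos: [0.576, 0.1352, 0.2056]
eef_rot: [1.0, 0.0, -0.0, 0.001]
ft_force: [0.2, -0.3, -4.0]
width: 0.0434
```

Emit:
apply_moves --increments '[{"grip": 255, "xyz": [0, 0, 5], "rotation": [0, 0, 0]}, {"grip": 255, "xyz": [0, 0, 10], "rotation": [0, 0, 0]}, {"grip": 255, "xyz": [0, 0, 15], "rotation": [0, 0, 0]}, {"grip": 255, "xyz": [0, 0, 20], "rotation": [0, 0, 0]}, {"grip": 255, "xyz": [0, 0, 20], "rotation": [0, 0, 0]}]'

```text
time: 7.08
ee_pos: [0.5757, 0.1351, 0.1852]
eef_rot: [1.0, 0.0, -0.001, 0.001]
ft_force: [0.4, 0.2, -3.7]
width: 0.0434
```

Emit:
apply_moves --increments '[{"grip": 255, "xyz": [0.8, 0, 6], "rotation": [0, 0, 0]}, {"grip": 255, "xyz": [0.8, 0, 13], "rotation": [0, 0, 0]}, {"grip": 255, "xyz": [0.8, 0, 20], "rotation": [0, 0, 0]}, {"grip": 255, "xyz": [0.8, 0, 27], "rotation": [0, 0, 0]}, {"grip": 255, "xyz": [0.8, 0, 31], "rotation": [0, 0, 0]}]'

```text
time: 7.7
ee_pos: [0.5763, 0.135, 0.1536]
eef_rot: [1.0, 0.0, -0.001, 0.001]
ft_force: [0.1, 0.3, -4.6]
width: 0.0427
```

Emit:
apply_moves --increments '[{"grip": 255, "xyz": [0, 0, 2], "rotation": [0, 0, 0]}, {"grip": 255, "xyz": [0, 0, 4], "rotation": [0, 0, 0]}, {"grip": 255, "xyz": [0, 0, 6], "rotation": [0, 0, 0]}, {"grip": 255, "xyz": [0, 0, 8], "rotation": [0, 0, 0]}, {"grip": 255, "xyz": [0, 0, 10], "rotation": [0, 0, 0]}]'

```text
time: 8.32
ee_pos: [0.5764, 0.1351, 0.1446]
eef_rot: [1.0, 0.0, -0.001, 0.001]
ft_force: [-4.8, -1.6, 5.8]
width: 0.0432
```

Emit:
apply_moves --increments '[{"grip": 255, "xyz": [0, 0, 3], "rotation": [0, 0, 0]}, {"grip": 255, "xyz": [0, 0, 5], "rotation": [0, 0, 0]}, {"grip": 255, "xyz": [0, 0, 7], "rotation": [0, 0, 0]}, {"grip": 255, "xyz": [0, 0, 9], "rotation": [0, 0, 0]}]'

```text
time: 8.82
ee_pos: [0.5765, 0.1351, 0.1365]
eef_rot: [1.0, 0.0, -0.0, 0.001]
ft_force: [-3.7, -1.9, 5.7]
width: 0.043
```

Emit:
apply_moves --increments '[{"grip": 255, "xyz": [0, 0, 1.5], "rotation": [0, 0, 0]}, {"grip": 255, "xyz": [0, 0, 3], "rotation": [0, 0, 0]}]'

```text
time: 9.07
ee_pos: [0.5766, 0.1351, 0.1344]
eef_rot: [1.0, 0.0, -0.0, 0.001]
ft_force: [-4.3, -1.5, 4.2]
width: 0.0434
```

Emit:
apply_moves --increments '[{"grip": 255, "xyz": [0, 0, 1.5], "rotation": [0, 0, 0]}, {"grip": 255, "xyz": [0, 0, 3], "rotation": [0, 0, 0]}]'

```text
time: 9.32
ee_pos: [0.5768, 0.1352, 0.1329]
eef_rot: [1.0, 0.0, 0.0, 0.001]
ft_force: [-8.6, -1.7, 18.7]
width: 0.0429
```

Emit:
apply_moves --increments '[{"grip": 255, "xyz": [0, 0, 1], "rotation": [0, 0, 0]}, {"grip": 255, "xyz": [0, 0, 2], "rotation": [0, 0, 0]}]'

```text
time: 9.57
ee_pos: [0.5771, 0.1354, 0.1329]
eef_rot: [1.0, 0.0, 0.001, 0.0]
ft_force: [-9.5, -3.0, 19.5]
width: 0.0429
```

Emit:
apply_moves --increments '[{"grip": 255, "xyz": [0, 0, -0.5], "rotation": [0, 0, 0]}, {"grip": 60, "xyz": [0, 0, -0.5], "rotation": [0, 0, 0]}, {"grip": 0, "xyz": [0, 0, -0.5], "rotation": [0, 0, 0]}, {"grip": 0, "xyz": [0, 0, -0.5], "rotation": [0, 0, 0]}, {"grip": 0, "xyz": [0, 0, -0.5], "rotation": [0, 0, 0]}]'

```text
time: 10.2
ee_pos: [0.5772, 0.1354, 0.1334]
eef_rot: [1.0, 0.0, 0.001, 0.0]
ft_force: [0.4, 0.4, -0.2]
width: 0.0752
```

```bash
python3 - <<'E'
from h import *
print(r.read_state()['ee_pos'],r.read_state()['width'])
for n,(u0,u1,v0,v1) in [('side',(170,350,190,350))]:
    c=cam(n);a=c['img'][v0:v1,u0:u1]; cv2.imwrite(f'pics/p_{n}.png',cv2.resize(a,None,fx=3.5,fy=3.5,interpolation=2))
E
```

```text
[0.57718304 0.13537219 0.13340211] 0.07522283337642222
```

View pics/p_side.png

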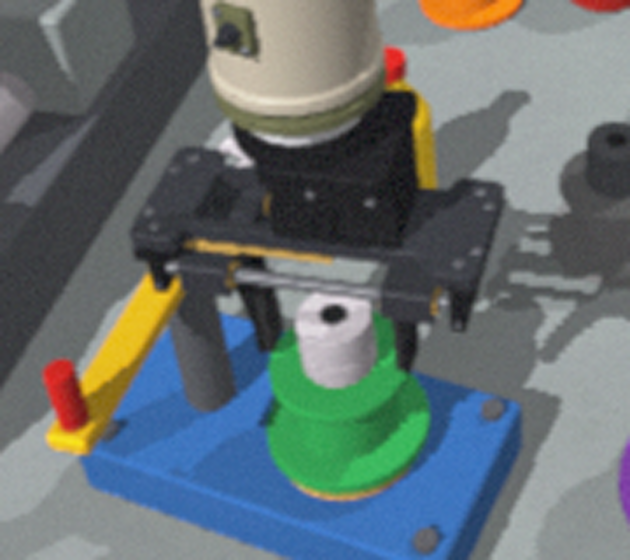

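The side view shows the spool down on the base with the brass at its underside, and the jaws open. I raise straight up.

Emit:
apply_moves --increments '[{"grip": 0, "xyz": [0, 0, -20], "rotation": [0, 0, 0]}, {"grip": 0, "xyz": [0, 0, -50], "rotation": [0, 0, 0]}, {"grip": 0, "xyz": [0, 0, -85], "rotation": [0, 0, 0]}, {"grip": 0, "xyz": [0, 0, -115], "rotation": [0, 0, 0]}, {"grip": 0, "xyz": [0, 0, -135], "rotation": [0, 0, 0]}]'

```text
time: 10.88
ee_pos: [0.5772, 0.1356, 0.2701]
eef_rot: [1.0, 0.0, 0.002, 0.0]
ft_force: [-0.4, -0.6, -0.5]
width: 0.0869
```

```bash
python3 - <<'E'
from h import *
print(r.read_state()['ee_pos'])
for n,(u0,u1,v0,v1) in [('scene',(290,450,200,370)),('side',(170,350,190,350))]:
    c=cam(n);a=c['img'][v0:v1,u0:u1]; cv2.imwrite(f'pics/q_{n}.png',cv2.resize(a,None,fx=3.5,fy=3.5,interpolation=2))
    P=cloud(c); hsv=cv2.cvtColor(c['img'],cv2.COLOR_BGR2HSV)
    m=(hsv[...,0]>50)&(hsv[...,0]<80)&(hsv[...,1]>100); m[:v0]=0;m[v1:]=0;m[:,:u0]=0;m[:,u1:]=0
    z=P[m][:,2]; print(n,np.percentile(z,[2,50,98]).round(4))
    q=P[v0:v1,u0:u1].reshape(-1,3); q=q[(np.hypot(q[:,0]-.577,q[:,1]-.1355)<.018)&(q[:,2]>.14)&(q[:,2]<.18)]; print('top z',np.percentile(q[:,2],[50,80,95]).round(4),len(q))
E
```

```text
[0.57720846 0.13560175 0.27011206]
scene [0.0608 0.1098 0.1213]
top z [0.1555 0.157  0.1581] 177
side [0.0591 0.0797 0.1179]
top z [0.1542 0.155  0.1561] 190
```

View pics/q_side.png

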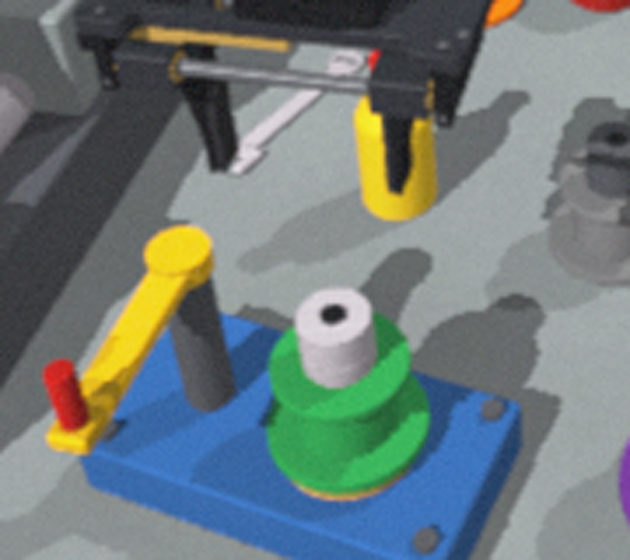

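View pics/q_scene.png

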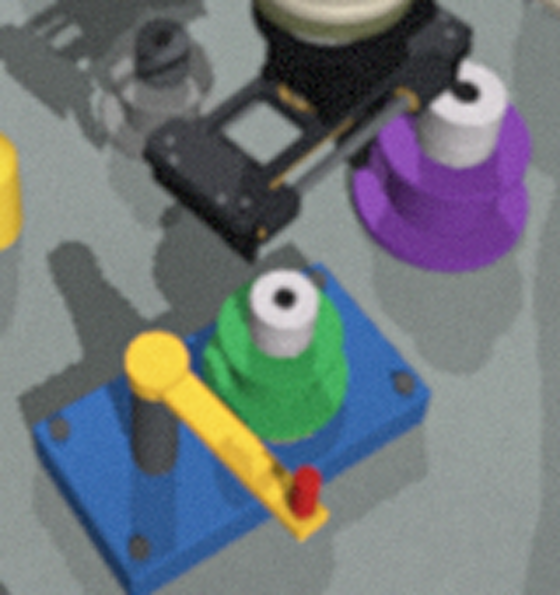

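Spool top measures 155 mm, so the seat is home. The two views put the pin at (0.680, 0.2425), 125 mm from the hinge as it should be. I go above the pin with the jaws narrowed to about 32 mm, to cage it.

Emit:
apply_moves --increments '[{"grip": 160, "xyz": [25, -25, 0], "rotation": [0, 0, 0]}, {"grip": 160, "xyz": [55, -55, 0], "rotation": [0, 0, 0]}, {"grip": 160, "xyz": [85, -85, 0], "rotation": [0, 0, 0]}, {"grip": 160, "xyz": [103, -107, 0], "rotation": [0, 0, 0]}, {"grip": 160, "xyz": [103, -107, 0], "rotation": [0, 0, 0]}]'

```text
time: 11.6
ee_pos: [0.6806, 0.2449, 0.2684]
eef_rot: [1.0, 0.001, 0.001, -0.0]
ft_force: [0.0, -0.3, 0.1]
width: 0.0447
```

```bash
python3 - <<'E'
from h import *
s=r.read_state();print(s['ee_pos'],s['width'],s['joint_positions'].round(2))
c=cam('side');a=c['img'][130:350,110:350]; cv2.imwrite('pics/k1.png',cv2.resize(a,None,fx=2.7,fy=2.7,interpolation=2))
c=cam('wrist'); cv2.imwrite('pics/k1w.png',c['img'])
print(proj(c,[.68,.2425,.211]),proj(c,[.68,.2425,.171]))
E
```

```text
[0.68055602 0.24494427 0.26843062] 0.044684479589231 [-0.29  0.55 -0.2   1.08  0.1   1.52 -0.46]
[316.34341606 220.26241783] [316.28280816 204.95050755]
```

View pics/k1.png

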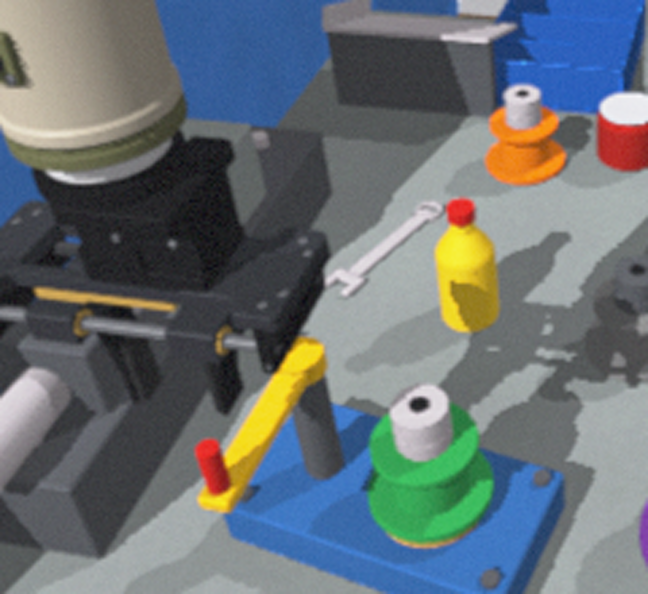

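View pics/k1w.png

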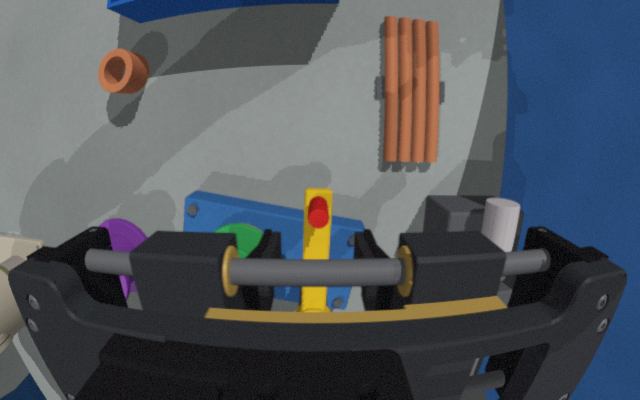

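Wrist view: pin top at (318,217), predicted (316,220), so the pin is confirmed between the jaws. I descend with a slightly narrower opening.

Emit:
apply_moves --increments '[{"grip": 165, "xyz": [0, 1, 20], "rotation": [0, 0, 0]}, {"grip": 165, "xyz": [0, 1, 40], "rotation": [0, 0, 0]}, {"grip": 165, "xyz": [0, 1, 58], "rotation": [0, 0, 0]}, {"grip": 165, "xyz": [0, 1, 70], "rotation": [0, 0, 0]}, {"grip": 165, "xyz": [0, 1, 78], "rotation": [0, 0, 0]}]'

```text
time: 12.32
ee_pos: [0.6807, 0.2412, 0.1916]
eef_rot: [1.0, 0.0, 0.002, 0.0]
ft_force: [0.1, -0.1, 0.3]
width: 0.0302
```

```bash
python3 - <<'E'
from h import *
s=r.read_state();print(s['ee_pos'],s['width'],s['ft_force'])
c=cam('side');a=c['img'][150:350,130:350]; cv2.imwrite('pics/k2.png',cv2.resize(a,None,fx=3,fy=3,interpolation=2))
# plan in tool axes from now: rotate about hinge
H=np.array([.6756,.118]); p=s['ee_pos'][:2]; M=R.from_quat(s['eef_rot']).as_matrix()
a0=np.degrees(np.arctan2(*(p-H)[::-1])); rad=np.hypot(*(p-H)); print(a0,rad)
E
```

```text
[0.68072713 0.24117329 0.19160185] 0.030238554305748035 [ 0.05981062 -0.06662057  0.31522862]
87.61641995602345 0.12327995085592613
```

View pics/k2.png

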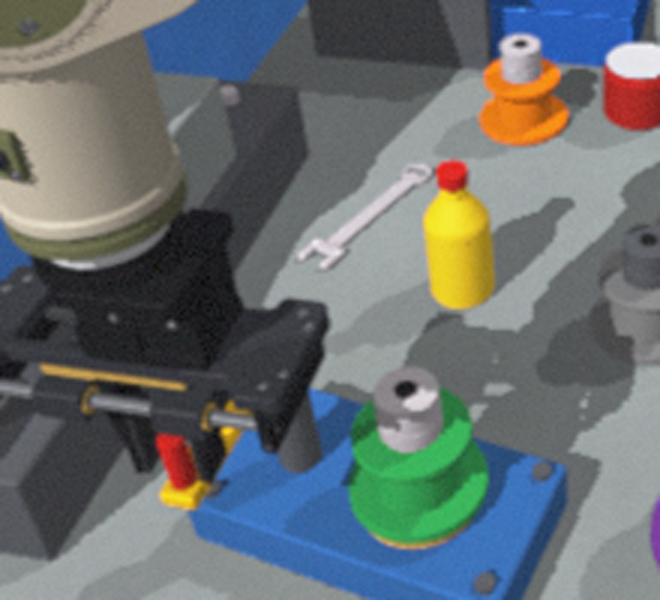

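The pin is caged between the fingers. I swing it in arcs of 30° about the hinge (r = 124 mm), turning the tool with it.

Emit:
apply_moves --increments '[{"grip": 165, "xyz": [-13, 0.7, 0], "rotation": [0, 0, -6]}, {"grip": 165, "xyz": [-25.8, 2.7, 0], "rotation": [0, 0, -12]}, {"grip": 165, "xyz": [-38.3, 6, 0], "rotation": [0, 0, -18]}, {"grip": 165, "xyz": [-50.4, 10.7, 0], "rotation": [0, 0, -24]}, {"grip": 165, "xyz": [-62, 16.6, 0], "rotation": [0, 0, -30]}]'

```text
time: 13.0
ee_pos: [0.6185, 0.2249, 0.1912]
eef_rot: [0.965, 0.261, 0.002, 0.001]
ft_force: [0.6, 0.6, 0.7]
width: 0.0305
```

```bash
cat > k.py <<'E'
from h import *
s=r.read_state();print(s['ee_pos'].round(4),s['width'],s['ft_force'].round(1),s['joint_positions'].round(2))
H=np.array([.6756,.118]); p=s['ee_pos'][:2]; M=R.from_quat(s['eef_rot']).as_matrix()
print('ang',np.degrees(np.arctan2(*(p-H)[::-1])),'rad',np.hypot(*(p-H)),'toolx az',np.degrees(np.arctan2(M[1,0],M[0,0])))
for a in (88+30,88+60,170):
    t=H+.125*np.array([np.cos(np.radians(a)),np.sin(np.radians(a))]); print(a,t.round(4),'tool mm',(1000*M.T@np.array([*(t-p),0])).round(1))
E
python3 k.py
```

```text
[0.6185 0.2249 0.1912] 0.030463768048963176 [0.6 0.6 0.7] [-0.2   0.44 -0.31  1.41  0.14  1.31  0.02]
ang 118.12742236084112 rad 0.12121612232141694 toolx az 30.25059738382506
118 [0.6169 0.2284] tool mm [ 0.4 -3.8 -0. ]
148 [0.5696 0.1842] tool mm [-62.7  10.5  -0.2]
170 [0.5525 0.1397] tool mm [-99.9  40.4  -0.3]
```

Emit:
apply_moves --increments '[{"grip": 165, "xyz": [-13, -1.5, 0], "rotation": [0, 0, -6]}, {"grip": 165, "xyz": [-26, -0.5, 0], "rotation": [0, 0, -12]}, {"grip": 165, "xyz": [-38.5, 2.3, 0], "rotation": [0, 0, -18]}, {"grip": 165, "xyz": [-51, 7, 0], "rotation": [0, 0, -24]}, {"grip": 165, "xyz": [-62.5, 12.5, 0], "rotation": [0, 0, -30]}]'

```text
time: 13.62
ee_pos: [0.5708, 0.1827, 0.1918]
eef_rot: [0.864, 0.504, 0.003, 0.001]
ft_force: [1.3, 1.0, 0.2]
width: 0.0308
```

```bash
python3 k.py; python3 - <<'E'
from h import *
c=cam('side');a=c['img'][150:350,130:350]; cv2.imwrite('pics/k3.png',cv2.resize(a,None,fx=3,fy=3,interpolation=2))
E
```

```text
[0.5708 0.1827 0.1918] 0.030839446605210413 [1.3 1.  0.2] [-0.07  0.32 -0.39  1.57  0.13  1.26  0.57]
ang 148.3134528146891 rad 0.12314922575000586 toolx az 60.46516799237655
118 [0.6169 0.2284] tool mm [62.5 17.6  0.3]
148 [0.5696 0.1842] tool mm [ 0.8 -1.8 -0. ]
170 [0.5525 0.1397] tool mm [-46.4   5.3  -0.1]
```

View pics/k3.png

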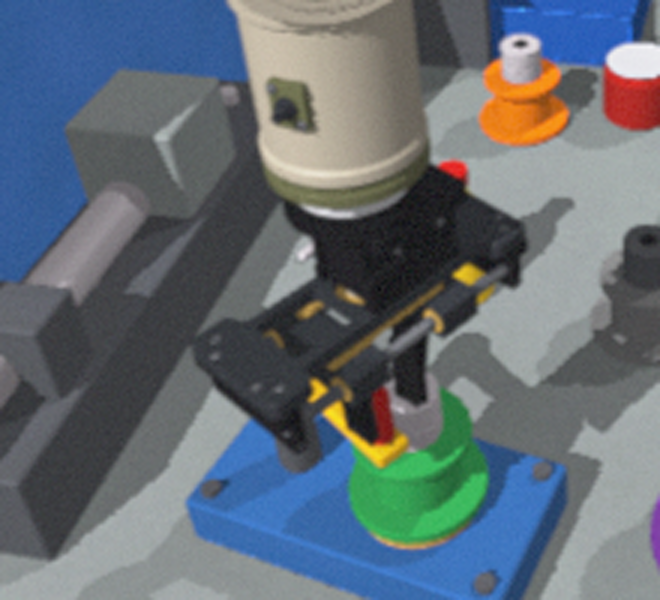

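The keeper follows: the pin at crop (382,415) bears on the trailing finger and the bar swings over the spool top. On to the stop, with the last bit slow.

Emit:
apply_moves --increments '[{"grip": 165, "xyz": [-10, -1, 0], "rotation": [0, 0, -4]}, {"grip": 165, "xyz": [-20, 0, 0], "rotation": [0, 0, -8]}, {"grip": 165, "xyz": [-30, 1.5, 0], "rotation": [0, 0, -12]}, {"grip": 165, "xyz": [-38, 3, 0], "rotation": [0, 0, -16]}, {"grip": 165, "xyz": [-46, 5, 0], "rotation": [0, 0, -20]}]'

```text
time: 14.3
ee_pos: [0.5528, 0.1387, 0.1925]
eef_rot: [0.762, 0.648, 0.003, 0.002]
ft_force: [-0.3, 0.4, 0.5]
width: 0.0305
```

Emit:
apply_moves --increments '[{"grip": 165, "xyz": [-2, 0, 0], "rotation": [0, 0, 0]}, {"grip": 165, "xyz": [-4, 0, 0], "rotation": [0, 0, 0]}]'

```text
time: 14.55
ee_pos: [0.5524, 0.1351, 0.1928]
eef_rot: [0.763, 0.647, 0.003, 0.003]
ft_force: [0.7, 1.3, 1.1]
width: 0.0306
```

```bash
python3 k.py
```

```text
[0.5524 0.1351 0.1928] 0.030590628290890737 [0.7 1.3 1.1] [ 0.04  0.26 -0.42  1.65  0.11  1.25  1.  ]
ang 172.08957209314545 rad 0.12437851605257004 toolx az 80.60120794377292
118 [0.6169 0.2284] tool mm [102.5  48.4   0.5]
148 [0.5696 0.1842] tool mm [51.3  8.9  0.1]
170 [0.5525 0.1397] tool mm [ 4.5 -0.7  0. ]
```

Emit:
apply_moves --increments '[{"grip": 165, "xyz": [-1.5, 0, 0], "rotation": [0, 0, 0]}, {"grip": 165, "xyz": [-3, 0, 0], "rotation": [0, 0, 0]}]'

```text
time: 14.8
ee_pos: [0.5522, 0.1343, 0.1929]
eef_rot: [0.762, 0.647, 0.004, 0.002]
ft_force: [4.3, 10.1, -3.6]
width: 0.0311
```

Emit:
apply_moves --increments '[{"grip": 165, "xyz": [-1.5, 0, 0], "rotation": [0, 0, 0]}, {"grip": 165, "xyz": [-3, 0, 0], "rotation": [0, 0, 0]}]'

```text
time: 15.05
ee_pos: [0.5521, 0.1343, 0.1929]
eef_rot: [0.762, 0.648, 0.006, 0.001]
ft_force: [7.1, 11.5, -6.0]
width: 0.0306
```

Force rises to 11 N with no motion, so the keeper is on its stop. I back off, open the jaws and rise.

Emit:
apply_moves --increments '[{"grip": 140, "xyz": [4, 0, 0], "rotation": [0, 0, 0]}, {"grip": 120, "xyz": [5, 0, 0], "rotation": [0, 0, 0]}, {"grip": 120, "xyz": [5, 0, 0], "rotation": [0, 0, 0]}]'

```text
time: 15.42
ee_pos: [0.553, 0.1389, 0.193]
eef_rot: [0.762, 0.648, 0.006, 0.001]
ft_force: [-0.1, -0.8, -0.4]
width: 0.0447
```

Emit:
apply_moves --increments '[{"grip": 120, "xyz": [0, 0, -15], "rotation": [0, 0, 0]}, {"grip": 120, "xyz": [0, 0, -40], "rotation": [0, 0, 0]}, {"grip": 120, "xyz": [0, 0, -70], "rotation": [0, 0, 0]}, {"grip": 120, "xyz": [0, 0, -100], "rotation": [0, 0, 0]}, {"grip": 120, "xyz": [0, 0, -120], "rotation": [0, 0, 0]}]'

```text
time: 16.05
ee_pos: [0.552, 0.1381, 0.3158]
eef_rot: [0.762, 0.647, 0.007, 0.002]
ft_force: [-0.1, 0.1, 0.6]
width: 0.0461
```

Emit:
apply_moves --increments '[{"grip": 120, "xyz": [-40, 0, 0], "rotation": [0, 0, 0]}, {"grip": 120, "xyz": [-90, 0, 0], "rotation": [0, 0, 0]}, {"grip": 120, "xyz": [-130, 0, 0], "rotation": [0, 0, 0]}, {"grip": 120, "xyz": [-150, 0, 0], "rotation": [0, 0, 0]}, {"grip": 120, "xyz": [-150, 0, 0], "rotation": [0, 0, 0]}]'

```text
time: 16.68
ee_pos: [0.5277, -0.0115, 0.3157]
eef_rot: [0.763, 0.646, 0.007, 0.002]
ft_force: [-0.2, 0.9, -0.3]
width: 0.0461
```

```bash
python3 - <<'E'
from h import *
s=r.read_state();print(s['ee_pos'],s['ft_force'])
C={}
for n,(u0,u1,v0,v1) in [('scene',(290,450,200,370)),('side',(170,350,190,350))]:
    c=cam(n);C[n]=c;a=c['img'][v0:v1,u0:u1]; cv2.imwrite(f'pics/z_{n}.png',cv2.resize(a,None,fx=3.5,fy=3.5,interpolation=2))
    P=cloud(c); hsv=cv2.cvtColor(c['img'],cv2.COLOR_BGR2HSV)
    m=((hsv[...,0]<5)|(hsv[...,0]>174))&(hsv[...,1]>150)&(hsv[...,2]>70); m[:v0]=0;m[v1:]=0;m[:,:u0]=0;m[:,u1:]=0
    m&=(P[...,2]>.17); q=P[m]; print(n,len(q),np.median(q,0).round(4)); p=np.median(q,0)
    H=np.array([.6756,.118]); print('az',np.degrees(np.arctan2(p[1]-H[1],p[0]-H[0])),'closed 170')
D=C['side'];a=D['img'][130:350,200:440];cv2.imwrite('pics/z_by.png',cv2.resize(a,None,fx=2.5,fy=2.5))
E
```

```text
[ 0.52767656 -0.01154477  0.31565581] [-0.19778397  0.89021596 -0.30617181]
scene 67 [0.5576 0.1444 0.2056]
az 167.4069980681741 closed 170
side 116 [0.5513 0.1486 0.2006]
az 166.16967157268144 closed 170
```

View pics/z_scene.png

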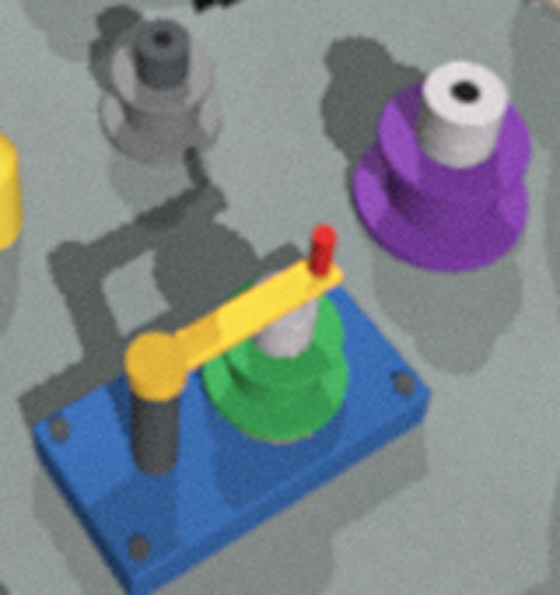

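View pics/z_by.png

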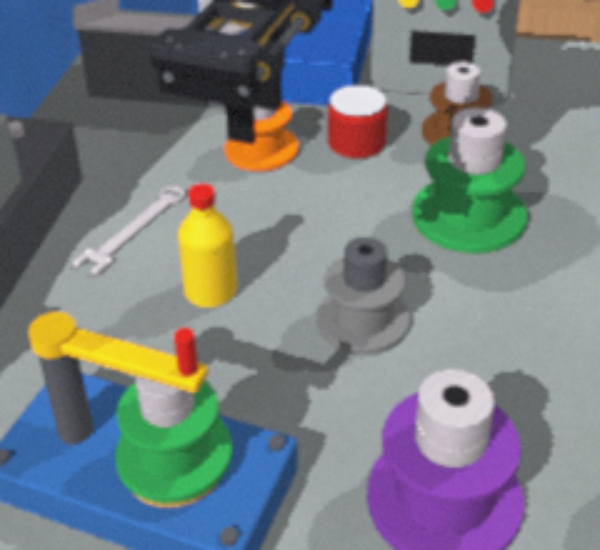

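```bash
python3 - <<'E'
from h import *
S=cam('scene');D=cam('side')
p,e=tri(S,(381.8,266.9),D,(273.1,263.9)); print(p,e)
for q in (p,plane(S,381.8,266.9,.211),plane(D,273.1,263.9,.211)):
    print(q.round(4),np.degrees(np.arctan2(q[1]-.118,q[0]-.6756)))
E
```

```text
[0.55350302 0.14063732 0.2079431 ] 0.0021998004214750667
[0.5535 0.1406 0.2079] 169.49637707579876
[0.5544 0.1408 0.211 ] 169.3501011582819
[0.5527 0.1449 0.211 ] 167.66508182438685
```

The pin stands at about 169.5°, with closed at about 170° and 5.7° allowed. The spool is home under the bar and the arm is clear, so I hand in.

```bash
python3 -c "
from bench import r
print(r.close_job())"
```

```text
the job is handed in; nothing more can be done
None
```

The small green spool is on the spindle, pressed fully home, with the keeper closed above it. I handed the job in at about 17 s of the 66 s; no verdict is reported.

What the last checks showed:
- **Spool:** before lowering, its axis was within 1 mm of the spindle tip. After the press, its top measured 155 mm in the side view and 155.5 mm in the scene view. The press force had risen to about 19 N with no more movement.
- **Keeper:** it stopped moving at about 11 N. The two views together put its pin at 169.5°, against about 170° for fully closed. The side view alone gave 167.7°. Both are inside the 0.1 rad (5.7°) allowance. Earlier depth-based readings were lower (166–167°), because they see the pin's near face.
- **Disagreement:** the two camera views of the pin differed by 2 to 5 mm.
- **Bystanders:** the grey spool and oil bottle look unmoved in the last pictures. I did not measure them again, but the arm never touched them.
- **Arm:** at hand-in it stood clear of everything, about 15 cm to the side of the stand and above it.

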